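# Cancel a rejected blank at the bench punch and drop it in the reject basket

## Task

Cancel the rejected brass blank that lies under the bench punch: push the punch's knob straight down until its hidden spring snaps and the tip strikes the blank, then let the knob spring back up. Then reach in under the punch head, take the blank out and drop it into the wire reject basket so that it lies wholly inside, leaving everything else on the cart where it is.

Things in the scene. Friction and masses are not known exactly. Their poses are not given: they have to be found in the camera images.
- stand: Grey steel bench punch, fixed. Origin: on the cart top straight under the punch axis; z up, -x is its open front (roughly towards the robot), +x its column. Base plate x -55..125, y +-55, 14 mm high; column x 81..115, y +-25, up to z 165 mm.
- anvil (a point): Centre of the anvil's top, 70 mm above the cart on the punch axis; axes as the stand's. The anvil is a steel bar 64 mm long (x) and 22 mm wide (y), standing 56 mm above the base plate.
- head_front (a point): Middle of the lower front edge of the overhanging head, 30 mm ahead (-x) of the punch axis, 115 mm above the cart. The head spans x -30..115, y +-28, z 115..165 mm in the stand's axes. The gap of 37 mm between blank and head is open at the front and sides; the head covers most of the blank, so the tool must come in from the front leaning about 30 degrees from vertical.
- punch: The punch plunger with its knob, sliding straight up and down through the head. Origin: lowest point of its tip (a steel pin 9 mm across, below the head), 90 mm above the cart at rest, 12 mm over the blank. Pushed down, it resists up to about 13 N at 4 to 5 mm of travel, then lets go to about 7 N; after 12 mm the tip strikes the blank and stops hard. Springs back up when released.
- knob_top (a point): Centre of the flat top of the punch's dark steel mushroom knob (42 mm across, on the punch axis), 200 mm above the cart at rest; it moves with the plunger.
- blank: The rejected blank: plain brass bar 110 x 34 x 8 mm (x, y, z), about 250 g, lying loose on the anvil, its long axis along the stand's x axis within a few degrees, its middle within a few mm of the punch axis. Origin: centre of its underside. It overhangs the anvil by 6 mm on each long side and 23 mm at each end, so opened fingers can straddle anvil and blank and pinch it across its 34 mm width.
- basket: Wire reject basket, fixed to the cart, open on top: outside 166 x 126 x 60 mm (x, y, z), walls 4 mm, floor 4 mm. Origin: centre of its underside.
- tray: Tortoiseshell-brown sorting tray for good pieces, fixed, shallow: 170 x 130 x 20 mm. Not the reject container. It and the basket stand to the left and right of the punch, either way round. Origin: centre of its underside.
- disc: Good round brass blank, 64 mm across, 8 mm thick, lying in the tray: leave it. Origin: centre of its underside.
- scoop: Stainless gem scoop, 140 mm long, 34 mm wide, lying on the cart: leave it. Origin on its underside near the pan.
- tweezers: Dark steel tweezers, 130 mm long, lying on the cart: leave them. Origin on the underside.
- loupe: Brass-rimmed loupe on a 133 mm high stand with a 72 mm round foot, behind the punch: leave it. Origin: centre of the foot's underside.

How it is judged:
By the outcome, as a careful person would: the job done as asked, in the order asked, and still so for the second after the job is handed in, with the robot touching nothing.
It also fails if it takes over 51 s, if anything falls off the work surface, if the arm or the gripper's body presses on something with over 40 N, if the wrist force passes 120 N, or if a joint passes its speed limit or range.

## Robot

A 6-joint arm with a two-finger parallel gripper is mounted at the origin on the work surface. World frame = base frame: x ahead of the robot, y to its left, z up, the work surface at z = 0. Lengths are in m, angles in rad, forces in N, time in s.
With the tool pointing down it reaches from about 0.35 to 0.925 m from the base axis. Payload 6.4 kg.
Tool frame: the origin (TCP) lies between the finger pads; the fingertips stand 25 mm ahead of it and the grasp point (between the pads) lies 6 mm ahead of it; z points along the fingers, x is the direction in which the jaws open and shut, and the axes are right-handed (so a half turn about z gives the same grasp; the last joint's range is limited). The gripper opens to 94 mm and grips with 3 to 60 N. Pads are 16 mm wide; open, the fingers measure 119 mm over their backs; the gripper's body (75 mm by 177 mm) begins 78 mm behind the grasp point.
Start: joints at [-1.386, 0.245, 1.558, -0, 1.339, -0.174], TCP at [0.228, -0.609, 0.2] pointing down, gripper open.
Joint ranges: [-3.13, 3.13], [-1.02, 2.26], [0.13, 2.54], [-0.95, 4.09], [0.21, 2.88], [-2.74, 2.74]. Speed limits (rad/s): [2.57, 2.57, 3.14, 3.14, 3.14, 3.14].

## Interface

Orientations are given as a 3x3 rotation matrix whose columns are the frame's x, y, z axes.
In Python, from cell import env, ungrasp, close_gripper, planner, status, viewer gives the robot as it stands. Calls block until the motion is done:
- env.goto(position, orientation): joint-space move of the TCP to a pose.
- env.line_to(position, velocity=0.15, rotation=None): straight line of the TCP; rotation=None keeps the orientation; velocity is the mean speed in m/s.
- env.movej(angles): joint-space move.
- ungrasp() and close_gripper(squeeze=None): open the fingers fully, or close them until they stop; squeeze is the grip in N (None keeps the last).
- env.wait(seconds).
- planner.ik(position, orientation): joint angles nearest the present ones, or None.
- status.get_obs(): the state.
- viewer.snapshot(name): name is "scene" or "top" or "wrist"; returns a dict with "color" (384x512x3 uint8, red, green, blue), "fx", "fy", "cx", "cy" (pixels), "world_from_camera" (4x4, takes a point from camera to world coordinates); the wrist camera has in their place "tool_from_camera" (4x4, takes a point from camera to tool coordinates, whose origin is the TCP and whose axes are the tool frame's). Camera axes: x right, y down, z forward; pixel columns grow to the right and rows downward; lengths in m; the calibration is good to about 2 mm. A picture is of the moment at which its call begins: read the wrist's pose just before it. There is no depth.
A pose or a line that the arm cannot do raises env.IKError and nothing moves.
- env.close_job(): hands the job in, once; it reports no verdict.
The state is a dict: "time": time; "joints": joint angles; "joint_vel": joint speeds; "joint_torque": joint torques, N m; "position": TCP position; "eef_rot": TCP orientation; "contact_force": force on the tool from outside, world axes, zero at the start; "moment": the same for the moment, N m; "gripper_width": finger opening in m.
Only numpy, scipy, OpenCV 4.12 (cv2) and the standard library are available. Lean on these libraries where they do the work, as an engineer would, in place of code of your own. Each camera call takes 0.05 s, during which the arm holds its last target.

## Working session

There is one attempt and no reset: what is moved stays moved. The work goes in short steps, each a Python script; the robot and the scene stay as the last script left them, time stands still between calls to the robot, and variables do not carry over. Pictures are saved under pics/ and viewed, and the job is handed in when it is done.

```bash
ls; mkdir -p pics
python3 - <<'E'
from cell import env,status,viewer
import cv2,numpy as np,pickle
o=status.get_obs();print(o)
for n in("scene","top"):
    s=viewer.snapshot(n);cv2.imwrite(f"pics/{n}0.png",s["color"][:,:,::-1]);pickle.dump(s,open(f"pics/{n}0.pkl","wb"))
    print(n,s["fx"],s["fy"],s["cx"],s["cy"],np.round(s["world_from_camera"],3))
E
```

```text
pics
{'time': 0.0, 'joints': array([-1.38609985e+00,  2.45826635e-01,  1.55898321e+00, -1.08025904e-05,
        1.33870284e+00, -1.74106357e-01]), 'joint_vel': array([-4.65061237e-04,  1.18116760e-03,  5.77956338e-04, -2.46554415e-04,
       -8.39192899e-05,  1.33050166e-03]), 'joint_torque': array([-6.41204242e-04, -4.15831125e+01, -3.14604735e+01,  6.84924354e-02,
        3.31180834e-02, -1.43572424e-04]), 'position': array([ 0.22813605, -0.60800449,  0.1993539 ]), 'eef_rot': array([[ 3.51155546e-01, -9.36317067e-01, -3.62944105e-04],
       [-9.36315225e-01, -3.51155586e-01,  1.88544329e-03],
       [-1.89282258e-03, -3.22253777e-04, -9.99998157e-01]]), 'contact_force': array([1.16593779, 0.20562184, 0.90059908]), 'moment': array([-0.01536363,  0.02573095, -0.01107568]), 'gripper_width': 0.09399414739008131}
scene 376.0928360480448 376.0928360480448 258.04420100730044 186.90869001387244 [[ 0.859  0.414 -0.301  0.822]
 [ 0.512 -0.682  0.523 -0.466]
 [ 0.011 -0.603 -0.798  0.838]
 [ 0.     0.     0.     1.   ]]
top 390.7126277574511 390.7126277574511 261.90403690997755 193.2530417601215 [[ 0.028 -0.997  0.077  0.485]
 [-0.999 -0.029 -0.015  0.01 ]
 [ 0.018 -0.077 -0.997  1.081]
 [ 0.     0.     0.     1.   ]]
```

View pics/scene0.png

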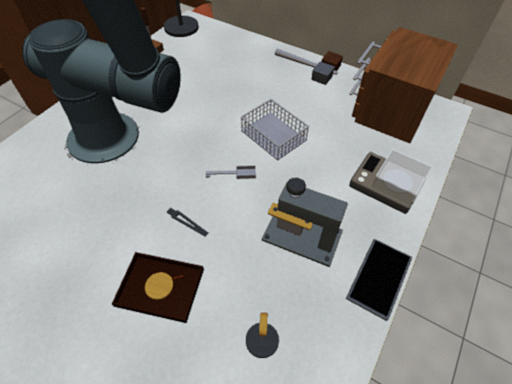

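View pics/top0.png

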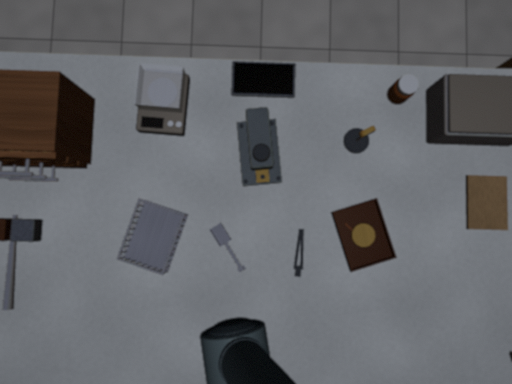

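The scene view shows the punch with its knob at (296,186), the blank at (290,216), the basket at (275,128) and the tray at (160,287). In the top view the knob is at (261,152), the blank's front end at (262,176), the basket at (153,236) and the tray at (364,235). I'll enlarge these areas to measure them.

Run:
```python
import cv2
a=cv2.imread("pics/top0.png")[95:195,225:295];b=cv2.imread("pics/scene0.png")[170:270,250:355]
a=cv2.resize(a,None,fx=5.5,fy=5.5,interpolation=2);b=cv2.resize(b,None,fx=7,fy=5.5,interpolation=2)
cv2.imwrite("pics/ca.png",a);cv2.imwrite("pics/cb.png",cv2.convertScaleAbs(b,alpha=1.3))
```

```text
(no output)
```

View pics/ca.png

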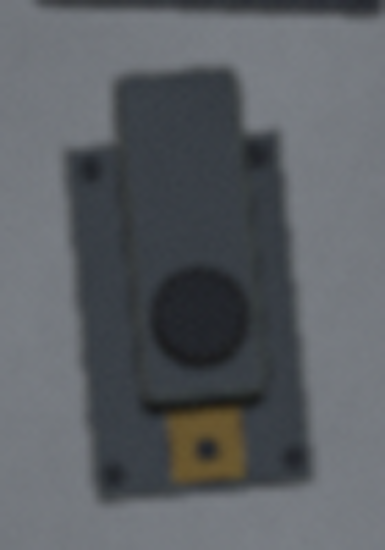

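View pics/cb.png

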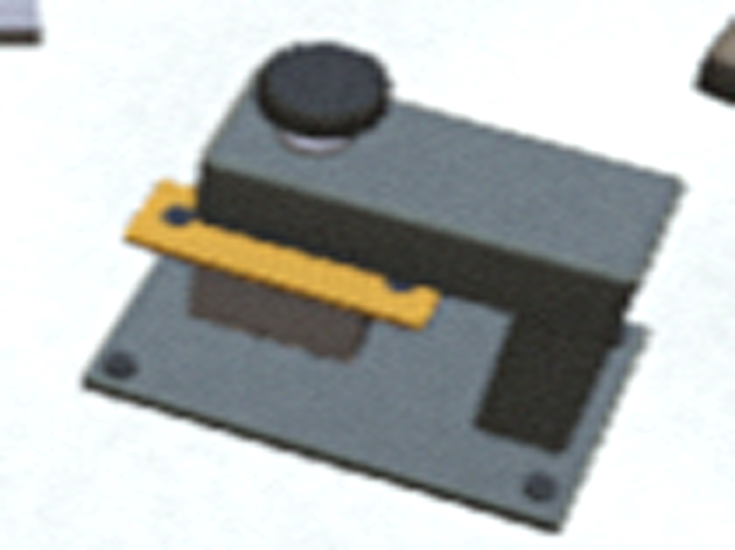

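```bash
cat > h.py <<'E'
import pickle,cv2,numpy as np
def ray(s,uv,M=None):
    M=s["world_from_camera"] if M is None else M
    d=np.array([(uv[0]-s["cx"])/s["fx"],(uv[1]-s["cy"])/s["fy"],1.]);return M[:3,3],M[:3,:3]@d
def onz(s,uv,z,M=None):
    o,d=ray(s,uv,M);return o+d*(z-o[2])/d[2]
def tri(r1,r2):
    (a,d),(b,e)=r1,r2
    t=np.linalg.lstsq(np.c_[d,-e],b-a,rcond=None)[0];p,q=a+d*t[0],b+e*t[1];return (p+q)/2,np.linalg.norm(p-q)
E
python3 - <<'E'
from h import *
np.set_printoptions(precision=4,suppress=True)
T=pickle.load(open("pics/top0.pkl","rb"));S=pickle.load(open("pics/scene0.pkl","rb"))
t=lambda x,y:((x+.5)/5.5-.5+225,(y+.5)/5.5-.5+95)
s=lambda x,y:((x+.5)/7-.5+250,(y+.5)/5.5-.5+170)
for c in [(70,150),(278,133),(312,480),(100,497)]: print("base",onz(T,t(*c),.014))
for c in [(82,380),(560,527)]: print("base scene",onz(S,s(*c),.014))
print("knob",onz(T,t(200,317),.2),onz(S,s(322,83),.2),tri(ray(T,t(200,317)),ray(S,s(322,83))))
print("blank front T",[onz(T,t(*c),.078) for c in [(171,479),(244,475)]],"hole",onz(T,t(207,449),.078))
print("blank S",[onz(S,s(*c),.078) for c in [(123,236),(157,180),(425,322)]],onz(S,s(178,215),.078),"face bottom",onz(S,s(418,330),.070))
print("head top back T",[onz(T,t(*c),.165) for c in [(113,78),(237,67),(268,395),(143,405)]])
# basket: corners
hsv=T["color"].astype(float)
for c in [(141,199),(188,213),(165,273),(118,259)]: print("basket rim",onz(T,c,.06))
for c in [(332,211),(377,199),(395,256),(351,270)]: print("tray",onz(T,c,.02))
for c in [(275,128)]: print("basket S mid",onz(S,c,.03))
E
python3 - <<'E'
import cv2
a=cv2.imread("pics/top0.png")[185:285,105:205];b=cv2.imread("pics/scene0.png")[90:170,230:320]
cv2.imwrite("pics/cc.png",cv2.hconcat([cv2.resize(a,(400,400)),cv2.resize(b,(400,400))]))
E
```

```text
base [0.765  0.0669 0.014 ]
base [ 0.7772 -0.0379  0.014 ]
base [ 0.6012 -0.0594  0.014 ]
base [0.5895 0.0461 0.014 ]
base scene [ 0.6009 -0.0608  0.014 ]
base scene [ 0.7764 -0.039   0.014 ]
knob [0.6476 0.0007 0.2   ] [ 0.6471 -0.0014  0.2   ] (array([0.6472, 0.0003, 0.1983]), np.float64(0.0015632291912381572))
blank front T [array([0.5928, 0.0109, 0.078 ]), array([ 0.5957, -0.0233,  0.078 ])] hole [ 0.6074 -0.0056  0.078 ]
blank S [array([ 0.5938, -0.0233,  0.078 ]), array([0.5891, 0.0087, 0.078 ]), array([ 0.7021, -0.0087,  0.078 ])] [ 0.6046 -0.0038  0.078 ] face bottom [ 0.7006 -0.0087  0.07  ]
head top back T [array([0.7578, 0.0412, 0.165 ]), array([ 0.7645, -0.0126,  0.165 ]), array([ 0.621 , -0.0298,  0.165 ]), array([0.615 , 0.0238, 0.165 ])]
basket rim [0.5404 0.3082 0.06  ]
basket rim [0.5075 0.1847 0.06  ]
basket rim [0.3518 0.237  0.06  ]
basket rim [0.3842 0.359  0.06  ]
tray [ 0.525  -0.1991  0.02  ]
tray [ 0.5613 -0.3221  0.02  ]
tray [ 0.4081 -0.372   0.02  ]
tray [ 0.3675 -0.2528  0.02  ]
basket S mid [0.446 0.284 0.03 ]
```

View pics/cc.png

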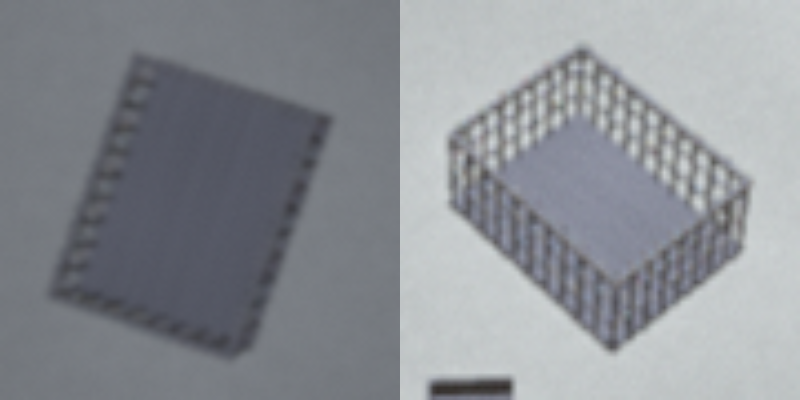

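```bash
cat >> h.py <<'E'
np.set_printoptions(precision=4,suppress=True)
def rot(yaw,tilt,sgn=1):
    y,t=np.radians([yaw,tilt]);f=np.array([np.cos(y),np.sin(y),0]);l=np.array([-np.sin(y),np.cos(y),0])
    z=np.sin(t)*f-np.cos(t)*np.array([0,0,1.]);x=sgn*l;return np.c_[x,np.cross(z,x),z]
def P(xyz,yaw,org):  # local->world
    y=np.radians(yaw);c,s=np.cos(y),np.sin(y);return np.array([org[0]+c*xyz[0]-s*xyz[1],org[1]+s*xyz[0]+c*xyz[1],xyz[2]])
def tcp(grasp,R): return grasp-0.006*R[:,2]
STAND=np.array([.6477,.0003]);YAW=7.0;BL=np.array([.647,.0005]);BYAW=7.6
E
python3 - <<'E'
from h import *
from cell import planner
S=pickle.load(open("pics/scene0.pkl","rb"))
C=np.array([onz(S,(230+(x-400+.5)*.225-.5,90+(y+.5)*.2-.5),.06) for x,y in[(583,48),(750,185),(615,278),(450,138)]])
print(C,C.mean(0))
for sg in(1,-1):
    print(sg,"push",planner.ik(np.array([*STAND,.24]),rot(YAW,0,sg)))
    for tl in(30,35):
        R=rot(BYAW,tl,sg)
        for dx in(-.024,-.10,-.14): print(tl,dx,planner.ik(tcp(P((dx,0,.074),BYAW,BL),R),R))
        R=rot(-18,tl,sg)
        for z in(.088,.2): print("bask",planner.ik(tcp(P((-.024,0,z),-18,(.446,.273)),R),R))
E
```

```text
[[0.3856 0.3618 0.06  ]
 [0.5413 0.3128 0.06  ]
 [0.5011 0.2    0.06  ]
 [0.3496 0.2428 0.06  ]] [0.4444 0.2793 0.06  ]
1 push [-0.1743  0.2105  1.5258 -0.      1.4053 -1.8672]
30 -0.024 [-0.2828  0.062   2.0873  0.4018  0.5422 -2.2847]
30 -0.1 [-0.3608 -0.1272  2.2707  0.4509  0.5747 -2.3927]
30 -0.14 [-0.4148 -0.2437  2.367   0.4694  0.6131 -2.4498]
bask [ 0.5884 -0.0818  2.1984 -0.5954  0.7751 -0.2885]
bask [ 0.5884 -0.2607  2.1234 -0.4875  0.9933 -0.4574]
35 -0.024 [-0.3022  0.0393  2.1426  0.5755  0.46   -2.4609]
35 -0.1 [-0.3884 -0.1553  2.3262  0.6257  0.5092 -2.5731]
35 -0.14 [-0.4488 -0.278   2.4235  0.6357  0.5593 -2.6236]
bask [ 0.6297 -0.0749  2.2226 -0.7456  0.7542 -0.1317]
bask [ 0.6297 -0.2668  2.1543 -0.6037  0.9584 -0.3467]
-1 push [-0.1743  0.2105  1.5258 -0.      1.4053  1.2744]
30 -0.024 [-0.2828  0.062   2.0873  0.4018  0.5422  0.8569]
30 -0.1 [-0.3608 -0.1272  2.2707  0.4509  0.5747  0.7489]
30 -0.14 [-0.4148 -0.2437  2.367   0.4694  0.6131  0.6918]
bask None
bask [ 0.5884 -0.2607  2.1234 -0.4875  0.9933  2.6842]
35 -0.024 [-0.3022  0.0393  2.1426  0.5755  0.46    0.6806]
35 -0.1 [-0.3884 -0.1553  2.3262  0.6257  0.5092  0.5685]
35 -0.14 [-0.4488 -0.278   2.4235  0.6357  0.5593  0.518 ]
bask None
bask None
```

Both views agree on the stand: origin (0.648, 0.000), yaw 7°, knob height 198 mm against 200 mm given. They also agree on the basket, at (0.445, 0.276) with yaw -17.5°. Next I press the knob.

Run:
```python
from h import *
from cell import env,status,close_gripper
p=status.get_obs()["position"]
env.line_to(p+[0,0,.12],velocity=.3)
close_gripper(20)
R=rot(YAW,0,1)
env.goto(np.array([*STAND,.30]),R)
env.line_to(np.array([*STAND,.232]),velocity=.1)
o=status.get_obs();b=o["contact_force"];print(o["time"],o["position"],b)
z=.228;mx=0
while z>.2085:
    env.line_to(np.array([*STAND,z]),velocity=.03)
    o=status.get_obs();f=(o["contact_force"]-b);print(round(o["time"],2),round(z,4),o["position"][2].round(4),f)
    if f[2]>22: break
    z-=.001
```

```text
5.5167 [0.6481 0.0002 0.2328] [-0.3347  0.3725  0.1381]
5.8 0.228 0.2281 [-0.6647 -0.5801 -0.0002]
6.05 0.227 0.227 [-0.5118 -0.0551  0.8334]
6.3 0.226 0.2259 [ 0.3096 -0.2034 -0.2279]
6.55 0.225 0.2249 [-1.2057 -0.6716  0.6189]
6.8 0.224 0.2239 [ 0.9357 -0.1084 -1.1479]
7.05 0.223 0.2229 [ 0.5767 -0.5883  0.4441]
7.3 0.222 0.2219 [0.3095 0.1233 0.1825]
7.55 0.221 0.2209 [0.4176 0.2579 0.0635]
7.8 0.22 0.2199 [ 0.0501 -1.1847 -0.1313]
8.05 0.219 0.2189 [ 0.4072 -0.668   0.5226]
8.3 0.218 0.2179 [ 0.1971  0.4374 -0.0703]
8.55 0.217 0.2169 [ 0.3677 -0.175   0.6309]
8.8 0.216 0.2159 [ 0.1436 -0.7797  0.269 ]
9.05 0.215 0.2149 [-0.326   0.2501 -0.4189]
9.3 0.214 0.2139 [0.1891 0.1304 0.1337]
9.55 0.213 0.2129 [-0.6608  0.4093  0.2662]
9.8 0.212 0.2119 [ 0.9786 -0.7047 -0.2609]
10.05 0.211 0.2109 [-0.7442 -1.4198 -0.7664]
10.3 0.21 0.2099 [ 0.3265 -0.538  -0.8756]
10.55 0.209 0.2089 [-0.3198 -0.3054  0.3663]
```

No contact force yet, so I'll look.

Run:
```python
from h import *
from cell import env,status,viewer
print(status.get_obs()["gripper_width"])
s=viewer.snapshot("scene");w=viewer.snapshot("wrist")
pickle.dump(w,open("pics/w1.pkl","wb"))
a=cv2.resize(s["color"][110:270,200:380,::-1],(396,352));b=cv2.resize(w["color"][:,:,::-1],(400,352))
cv2.imwrite("pics/p1.png",cv2.hconcat([a,b])); print(w["tool_from_camera"],w["fx"])
```

```text
0.00035657443346324784
[[ 1.      0.0003  0.0007 -0.0006]
 [-0.0005  0.9642  0.2652 -0.0764]
 [-0.0006 -0.2652  0.9642 -0.184 ]
 [ 0.      0.      0.      1.    ]] 314.91334145592276
```

View pics/p1.png

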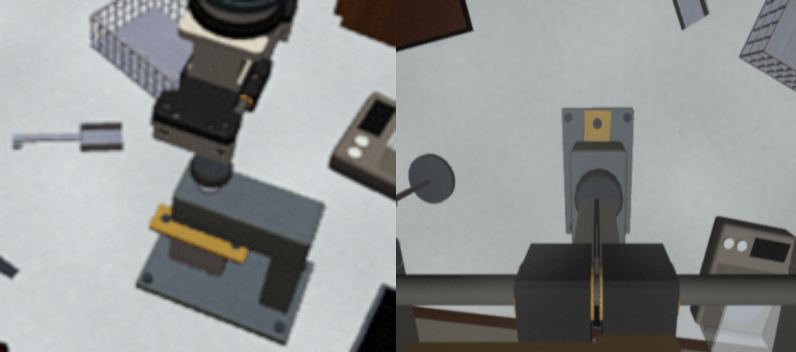

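Run:
```python
from h import *
from cell import env,status,viewer
s=viewer.snapshot("scene")
cv2.imwrite("pics/p2.png",cv2.resize(s["color"][130:240,250:350,::-1],(600,600),interpolation=2))
```

```text
(no output)
```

View pics/p2.png

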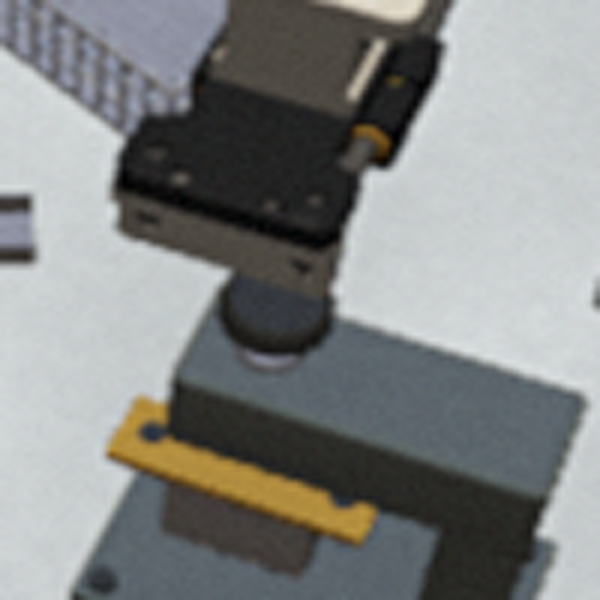

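```bash
python3 - <<'E'
from h import *
from cell import status
S=pickle.load(open("pics/scene0.pkl","rb"));T=pickle.load(open("pics/top0.pkl","rb"))
o=status.get_obs();print(o["position"],o["eef_rot"],o["contact_force"],o["moment"])
Mi=np.linalg.inv(S["world_from_camera"])
for z in(.165,.184,.2,.22,.25,.28,.33):
    p=Mi@[.648,0,z,1];u=S["fx"]*p[0]/p[2]+S["cx"];v=S["fy"]*p[1]/p[2]+S["cy"];print(z,u,v,"crop",(u-250)*6,(v-130)*600/110)
w=pickle.load(open("pics/w1.pkl","rb"))
Mi=np.linalg.inv(w["tool_from_camera"])
for q in [(0,0,.006),(0,0,.025),(0,0,-.07),(0,.008,.025),(0,0,.009)]:
    p=Mi@[*q,1];u=w["fx"]*p[0]/p[2]+w["cx"];v=w["fy"]*p[1]/p[2]+w["cy"];print(q,"panel",u*400/512+396,v*352/384)
E
python3 - <<'E'
import pickle,cv2
w=pickle.load(open("pics/w1.pkl","rb"));cv2.imwrite("pics/w1.png",cv2.resize(w["color"][150:384,130:400,::-1],(675,585),interpolation=2))
E
```

```text
[0.6477 0.0003 0.209 ] [[-0.1218  0.9925  0.    ]
 [ 0.9925  0.1218 -0.    ]
 [-0.      0.     -1.    ]] [-0.8265 -0.2138 -0.1165] [ 0.0555 -0.1733  0.0144]
0.165 294.80667863042333 194.0320610077833 crop 268.84007178254 349.26578731518174
0.184 295.585623474392 188.89287591352183 crop 273.5137408463519 321.23386861921
0.2 296.2643314423783 184.41501602467415 crop 277.58598865426984 296.8091783164044
0.22 297.1435990978196 178.613938754957 crop 282.8615945869177 265.16693866340177
0.25 298.531267613539 169.45862383506216 crop 291.187605681234 215.2288572821572
0.28 300.0085630209842 159.7119843951213 crop 300.0513781259051 162.0653694279344
0.33 302.6948186212649 141.9890803317179 crop 316.1689117275895 65.39498362755218
(0, 0, 0.006) panel 596.9167461364037 202.7082742442495
(0, 0, 0.025) panel 596.8610187518503 193.42150045706845
(0, 0, -0.07) panel 597.2964895484074 265.99118609651833
(0, 0.008, 0.025) panel 596.8520872320868 203.14095782829136
(0, 0, 0.009) panel 596.9072892771134 201.13232170905175
```

View pics/w1.png

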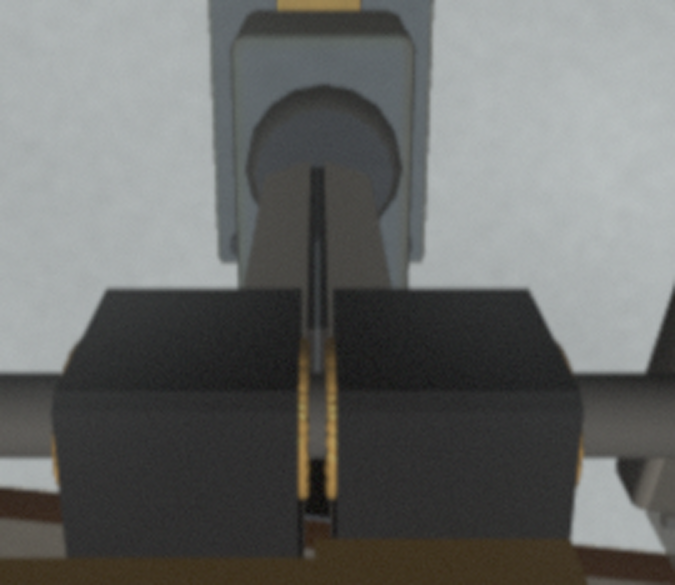

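The knob is still at rest. In the wrist view the closed fingertips end over it at (318,168), and they look shorter than stated. I'll keep going down under force watch.

Run:
```python
from h import *
from cell import env,status
b=status.get_obs()["contact_force"]*0
z=.209;st=.002;c=None
while z>.172:
    z-=st
    env.line_to(np.array([*STAND,z]),velocity=.04)
    o=status.get_obs();f=(o["contact_force"]-b);print(round(o["time"],2),round(z,4),o["position"][2].round(4),f.round(1))
    if abs(f[2])>2.5: st=.001
    if np.abs(f).max()>25: break
```

```text
10.95 0.207 0.2067 [ 0.1 -0.4 -0. ]
11.2 0.205 0.2047 [-0.6  0.1  0.6]
11.45 0.203 0.2028 [-0.3  0.5 -0.4]
11.7 0.201 0.2007 [-0.2 -0.8  1.2]
11.95 0.199 0.1988 [-0.5  0.1  0.6]
12.2 0.197 0.1968 [-0.1 -0.1  0.5]
12.45 0.195 0.1953 [-0.9  0.5  2.3]
12.7 0.193 0.1944 [-2.7  1.   6.4]
12.95 0.192 0.1938 [-2.7  0.2  8.1]
13.2 0.191 0.1933 [-3.8  0.4  9.6]
13.45 0.19 0.1926 [-4.2  0.2 11. ]
13.7 0.189 0.1919 [-5.4  0.8 12.7]
13.95 0.188 0.191 [-6.1  0.8 12. ]
14.2 0.187 0.19 [-4.9 -0.1 12. ]
14.45 0.186 0.1889 [-6.1  1.3 12. ]
14.7 0.185 0.1877 [-4.9 -0.6 11.3]
14.95 0.184 0.1864 [-3.9 -0.8 10.1]
15.2 0.183 0.1849 [-4.3  0.9  8.5]
15.45 0.182 0.1834 [-2.5  0.6  6.4]
15.7 0.181 0.1832 [-5.6 -0.3  9.6]
15.95 0.18 0.1831 [-7.   1.1 13.3]
16.2 0.179 0.1831 [-8.4  1.  16.4]
16.45 0.178 0.183 [-11.    1.3  20.9]
16.7 0.177 0.1829 [-12.    0.7  23.1]
16.95 0.176 0.1829 [-14.1   1.6  26.8]
```

The force profile matches the description: contact at 0.1955, peak about 13 N, release to 6.4 N, then a hard stop after 12.2 mm. So the strike is done, but the closed fingertips sit about 30 mm short of where they should. I'll retract, check the knob has come back up, then look at the opened fingers.

Run:
```python
from h import *
from cell import env,status,viewer,ungrasp
env.line_to(np.array([*STAND,.29]),velocity=.15)
w0=viewer.snapshot("wrist")
ungrasp()
o=status.get_obs();print(o["time"],o["position"],o["contact_force"],o["gripper_width"])
w=viewer.snapshot("wrist");s=viewer.snapshot("scene")
pickle.dump((w,o,w0),open("pics/w2.pkl","wb"))
cv2.imwrite("pics/w2.png",w["color"][:,:,::-1]);cv2.imwrite("pics/w2c.png",w0["color"][:,:,::-1]);
cv2.imwrite("pics/s2.png",cv2.resize(s["color"][100:270,220:380,::-1],(560,595),interpolation=2))
```

```text
19.3583 [0.6477 0.0003 0.29  ] [ 0.3474 -0.3512 -0.008 ] 0.09412629341894582
```

View pics/w2.png

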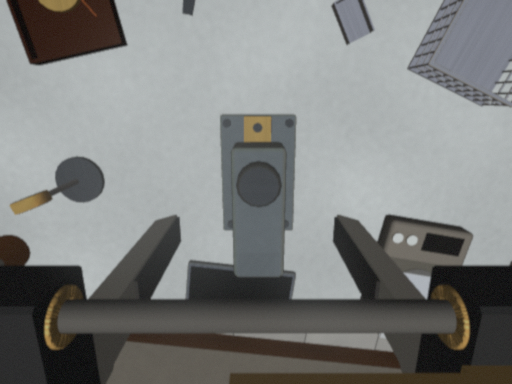

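View pics/s2.png

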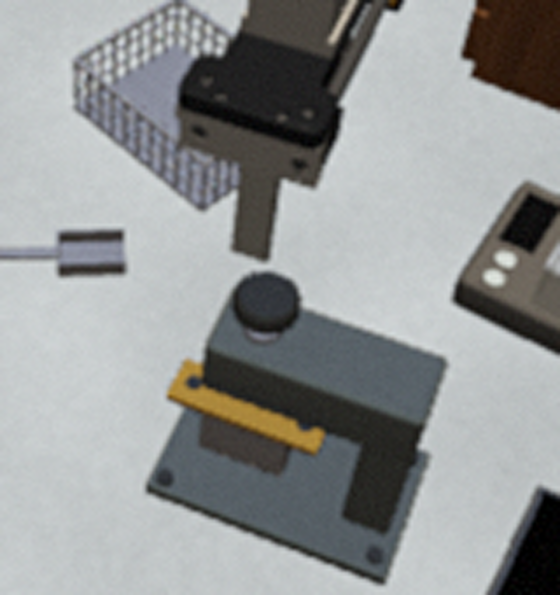

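View pics/w2c.png

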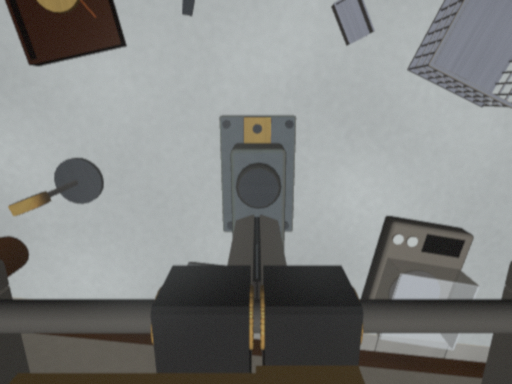

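Run:
```python
from h import *
w,o,_=pickle.load(open("pics/w2.pkl","rb"));S=pickle.load(open("pics/scene0.pkl","rb"))
M=np.eye(4);M[:3,:3]=o["eef_rot"];M[:3,3]=o["position"];M=M@w["tool_from_camera"]
print("cam",M[:3,3])
print("base front",onz(w,(220,114.5),.014,M),onz(w,(297,114.5),.014,M),"knob",onz(w,(259,184.5),.2,M),"knob edges",onz(w,(236,184.5),.2,M),onz(w,(281.5,184.5),.2,M))
print("blank front",[onz(w,c,.078,M) for c in[(244,117),(271,117)]])
c=(220+252/3.5,100+258/3.5)
for z in(.23,.25,.265,.28,.294,.31): print(z,onz(S,c,z))
for u in (181,334):
    d=np.array([(u-w["cx"])/w["fx"],(216-w["cy"])/w["fy"],1]);D=.094*w["fx"]/153.
    print((w["tool_from_camera"]@np.r_[d*D,1])[:3])
```

```text
cam [ 0.5719 -0.0096  0.474 ]
base front [ 0.6001 -0.0583  0.014 ] [0.5867 0.0507 0.014 ] knob [0.6459 0.002  0.2   ] knob edges [ 0.6484 -0.0186  0.2   ] [0.6434 0.0221 0.2   ]
blank front [array([ 0.5956, -0.0219,  0.078 ]), array([0.5915, 0.011 , 0.078 ])]
0.23 [ 0.6357 -0.0015  0.23  ]
0.25 [ 0.6418 -0.0168  0.25  ]
0.265 [ 0.6464 -0.0283  0.265 ]
0.28 [ 0.651  -0.0397  0.28  ]
0.294 [ 0.6553 -0.0504  0.294 ]
0.31 [ 0.6603 -0.0627  0.31  ]
[-0.0468 -0.0068 -0.0025]
[ 0.0472 -0.0068 -0.0025]
```

Three measurements agree that the fingertips are about 4 mm behind the reported TCP, not 25 mm ahead: contact gives -4.5 mm, the wrist view -2.5 mm and the scene view about -6 mm. The scene also confirms the knob is back up. I'll use a grasp offset of -23 mm from here.

```bash
cat >> h.py <<'E'
def tcp(grasp,R): return grasp+0.023*R[:,2]
E
python3 - <<'E'
from h import *
from cell import env,status,viewer,planner
R0=rot(YAW,0);R=rot(BYAW,35)
A=tcp(P((-.12,0,.085),BYAW,BL),R)
for g in[(-.12,0,.085),(-.12,0,.074),(-.024,0,.074),(-.024,0,.079)]: print(planner.ik(tcp(P(g,BYAW,BL),R),R))
Rb=rot(-17.5,35)
for z in(.09,.16):print(planner.ik(tcp(P((-.024,0,z),-17.5,(.445,.276)),Rb),Rb))
env.line_to(P((-.16,0,.27),YAW,STAND),velocity=.25)
env.goto(A,R)
o=status.get_obs();print(o["time"],o["position"],A,o["contact_force"])
w=viewer.snapshot("wrist");s=viewer.snapshot("scene")
pickle.dump((w,o),open("pics/w3.pkl","wb"))
cv2.imwrite("pics/w3.png",w["color"][:,:,::-1])
cv2.imwrite("pics/s3.png",cv2.resize(s["color"][100:270,190:360,::-1],(595,595),interpolation=2))
E
```

```text
[-0.393  -0.133   2.337   0.6653  0.485  -2.6212]
[-0.393  -0.1045  2.3385  0.7024  0.4617 -2.6628]
[-0.287   0.126   2.1055  0.6229  0.4121 -2.5032]
[-0.287   0.1156  2.1051  0.6087  0.421  -2.4877]
[ 0.6025 -0.0114  2.2123 -0.7834  0.6953 -0.1084]
[ 0.6025 -0.151   2.1861 -0.6668  0.8198 -0.2685]
21.175 [ 0.5428 -0.014   0.0675] [ 0.5411 -0.0136  0.0662] [-0.0936 -0.1715 -0.2029]
```

View pics/w3.png

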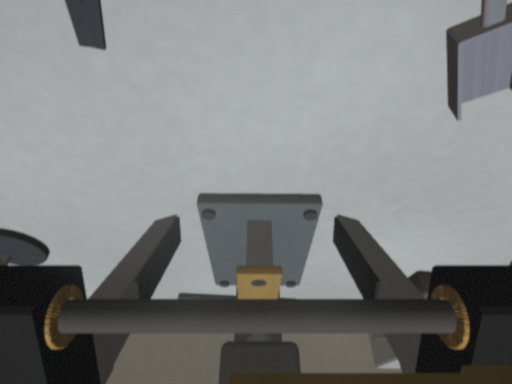

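View pics/s3.png

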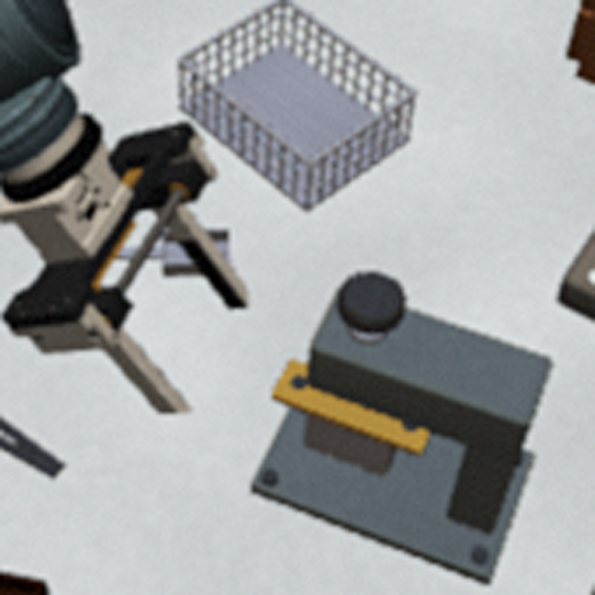

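The opened fingers are centred on the blank: tips at (180,216) and (334,216), blank end at (258,283). Next I go in.

Run:
```python
from h import *
from cell import env,status,viewer
R=rot(BYAW,35)
env.line_to(tcp(P((-.085,0,.074),BYAW,BL),R),velocity=.12,rotation=R)
env.line_to(tcp(P((-.024,0,.074),BYAW,BL),R),velocity=.08)
env.wait(.15)
o=status.get_obs();print(o["time"],o["position"],tcp(P((-.024,0,.074),BYAW,BL),R),o["contact_force"])
w=viewer.snapshot("wrist");s=viewer.snapshot("scene")
pickle.dump((w,o),open("pics/w4.pkl","wb"))
a=cv2.resize(w["color"][120:384,100:412,::-1],(390,400));b=cv2.resize(s["color"][120:270,210:360,::-1],(400,400),interpolation=2)
cv2.imwrite("pics/p4.png",cv2.hconcat([a,b]))
```

```text
22.7917 [ 0.6358 -0.0009  0.055 ] [ 0.6363 -0.0009  0.0552] [-0.3975  0.3267 -0.1976]
```

View pics/p4.png

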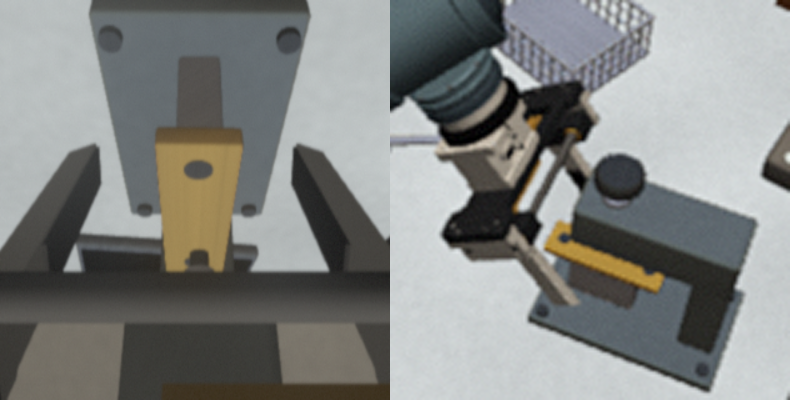

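The fingers straddle blank and anvil with no contact, so I grip.

Run:
```python
from h import *
from cell import env,status,viewer,close_gripper
R=rot(BYAW,35)
close_gripper(50)
o=status.get_obs();print(o["time"],o["gripper_width"],o["contact_force"])
env.line_to(tcp(P((-.024,0,.079),BYAW,BL),R),velocity=.05)
o=status.get_obs();print(o["time"],o["gripper_width"],o["position"],o["contact_force"])
w=viewer.snapshot("wrist");s=viewer.snapshot("scene")
a=cv2.resize(w["color"][120:384,100:412,::-1],(390,400));b=cv2.resize(s["color"][120:270,210:360,::-1],(400,400),interpolation=2)
cv2.imwrite("pics/p5.png",cv2.hconcat([a,b]))
```

```text
23.85 0.03328316875588716 [-0.3933  1.2522  0.9046]
24.1 0.03336698269394383 [ 0.6361 -0.0009  0.0602] [-0.3827  0.2228 -1.758 ]
```

View pics/p5.png

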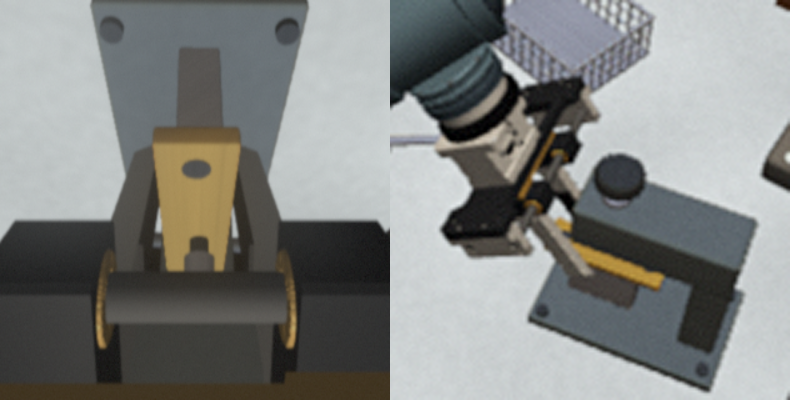

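Width is 33.3 mm and the load shows. I pull it straight out, lift, and carry it to above the basket.

Run:
```python
from h import *
from cell import env,status,viewer
R=rot(BYAW,35)
env.line_to(tcp(P((-.135,0,.079),BYAW,BL),R),velocity=.1)
o=status.get_obs();print(o["time"],o["gripper_width"],o["contact_force"])
env.line_to(tcp(P((-.14,0,.17),BYAW,BL),R),velocity=.15)
Rb=rot(-17.5,35)
env.goto(tcp(P((-.024,0,.17),-17.5,(.445,.276)),Rb),Rb)
env.line_to(tcp(P((-.024,0,.115),-17.5,(.445,.276)),Rb),velocity=.1,rotation=Rb)
o=status.get_obs();print(o["time"],o["gripper_width"],o["position"],o["contact_force"])
w=viewer.snapshot("wrist");s=viewer.snapshot("scene");t=viewer.snapshot("top")
f=lambda im:cv2.resize(im[:,:,::-1],(390,390),interpolation=2)
cv2.imwrite("pics/p6.png",cv2.hconcat([f(s["color"][60:260,190:390]),f(t["color"][150:290,90:230])]));cv2.imwrite("pics/w6.png",w["color"][:,:,::-1])
```

```text
25.4583 0.03330755368967588 [-0.1371 -0.0321 -1.4941]
28.7667 0.03305324330073882 [0.4351 0.2794 0.0965] [ 0.4283 -0.7395 -2.4992]
```

View pics/p6.png

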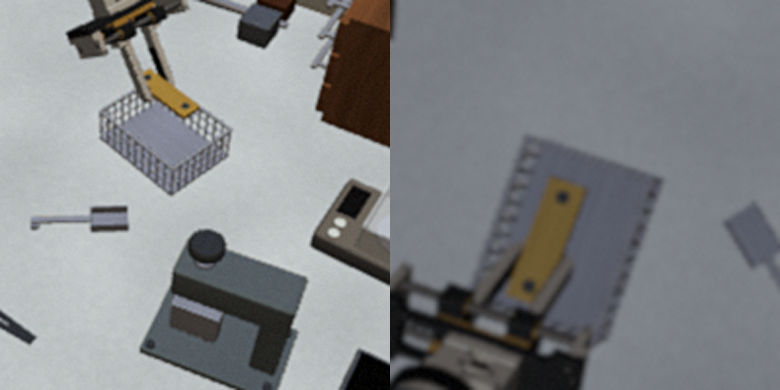

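View pics/w6.png

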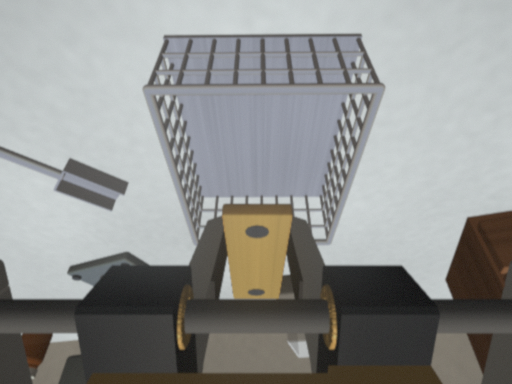

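The blank hangs level over the middle of the basket and runs along its long side (wrist view: end at (257,212), basket rim at x 148–382). I lower to just above the rim and release.

Run:
```python
from h import *
from cell import env,status,viewer,ungrasp
T=pickle.load(open("pics/top0.pkl","rb"))
print(onz(T,(146.7,235.4),.119))
Rb=rot(-17.5,35)
env.line_to(tcp(P((-.024,0,.088),-17.5,(.445,.276)),Rb),velocity=.06)
env.wait(.3)
o=status.get_obs();print(o["position"],o["contact_force"])
ungrasp()
env.line_to(tcp(P((-.03,0,.22),-17.5,(.445,.276)),Rb),velocity=.15)
env.goto(np.array([.33,-.25,.3]),rot(-30,0))
o=status.get_obs();print(o["time"],o["contact_force"])
s=viewer.snapshot("scene");t=viewer.snapshot("top")
pickle.dump((s,t),open("pics/f.pkl","wb"))
f=lambda im:cv2.resize(im[:,:,::-1],(390,390),interpolation=2)
cv2.imwrite("pics/p7.png",cv2.hconcat([f(s["color"][80:180,220:320]),f(t["color"][180:290,100:210])]));cv2.imwrite("pics/p8.png",s["color"][:,:,::-1])
cv2.imwrite("pics/p9.png",t["color"][:,:,::-1])
```

```text
[0.4488 0.2725 0.119 ]
[0.4349 0.2794 0.0695] [ 0.4705  0.3725 -2.4102]
33.875 [-0.4468  0.1683 -0.5307]
```

View pics/p7.png

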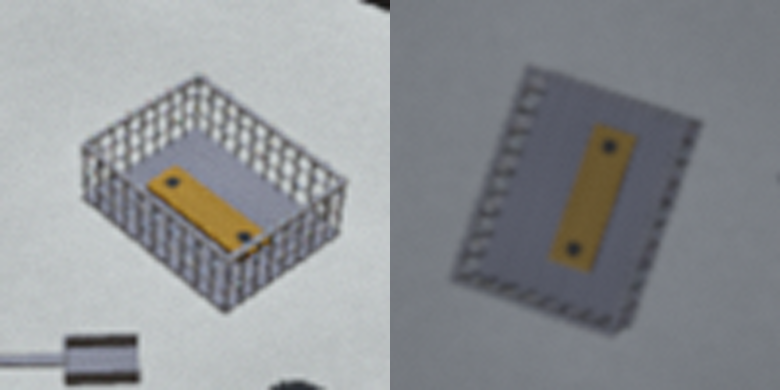

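View pics/p8.png

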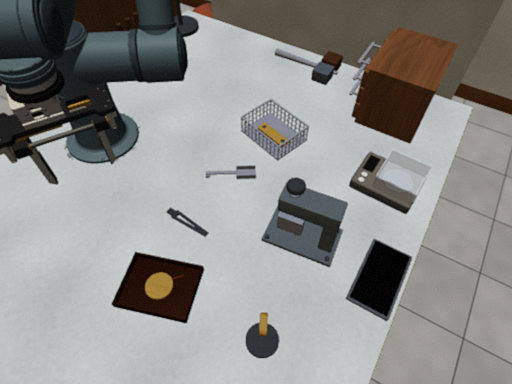

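View pics/p9.png

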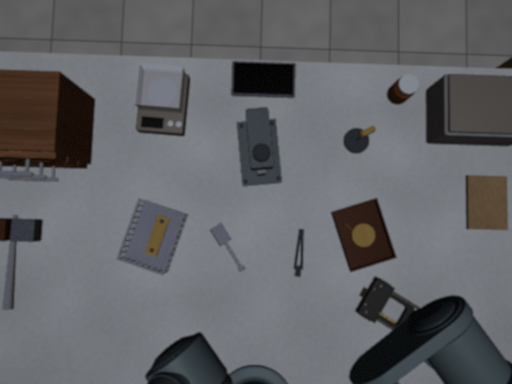

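The blank lies flat on the basket floor at about (157,235) in the top view. The knob is up, and the other things are where they were. I hand in.

```bash
python3 -c "
from cell import env
env.close_job()"
```

```text
the job is handed in; nothing more can be done
```

I cancelled the blank under the punch, took it out from under the head and dropped it into the reject basket. The job was handed in at about 34 s of the 51 s allowed.

- **Punch:** I pushed the knob straight down with closed fingers. It resisted up to 12.7 N, let go to about 6.4 N, and stopped hard after about 12.2 mm of travel. I pressed on to about 27 N vertical and about 30 N in all, with 14 N of that sideways. The knob was back at full height in the pictures afterwards.
- **Blank:** I came in from the front leaning 35°, gripped the blank at 33.3 mm width, lifted it 5 mm and drew it straight out. I released it just above the basket rim. The last scene and top views show it lying flat, wholly inside the basket.
- **Everything else:** I compared the rest of the cart by eye only. The disc, scoop, tweezers, loupe and tray look the same as in the first pictures, and the arm is clear.

**Tool-length disagreement:** the fingertips were not 25 mm ahead of the TCP as described. Contact on the knob, the wrist view and the scene view put them about 4 mm behind it (-4.5, -2.5 and about -6 mm). So the first press, down to a TCP height of 0.209 m, touched nothing. I corrected the offset by 29 mm for the grasp and the release.

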